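# Set the tank's switches for a water change

### The arm

A 7-joint arm with a two-finger parallel gripper is mounted at the origin on the work surface. World frame = base frame: x ahead of the robot, y to its left, z up, the work surface at z = 0. Lengths are in m, angles in rad, forces in N, time in s.
With the tool pointing down it reaches from about 0.4 to 0.85 m from the base axis. Payload 4.5 kg.
Tool frame: the origin (TCP) lies midway between the tips of the shut fingers; the grasp point (between the pads) lies 19 mm behind it; z points along the fingers, y is the line along which they close (so a half turn about z gives the same grasp; the last joint's range is limited). The gripper opens to 88 mm and grips with 3 to 60 N. Pads are 18 mm wide; open, the fingers measure 123 mm over their backs; the gripper's body (75 mm by 187 mm) begins 45 mm behind the grasp point.
Start: joints at [0.034, 0.689, -0.195, 1.565, 0.157, 0.902, -0.215], TCP at [0.625, 0, 0.239] pointing down, gripper open.
Joint ranges: [-3.01, 3.01], [-0.46, 2.08], [-1.47, 1.51], [0.13, 2.56], [-1, 4.14], [0.04, 2.09], [-2.66, 2.66]. Speed limits (rad/s): [2.57, 2.57, 3.14, 3.14, 3.14, 3.14, 3.14].

### API

Orientations are given as a unit quaternion [x, y, z, w].
In Python, from station import bot gives the robot as it stands. Calls block until the motion is done:
- bot.reach(position, orientation): joint-space move of the TCP to a pose.
- bot.movel(position, ori=None, v=0.15): straight line of the TCP; ori=None keeps the orientation; v is the mean speed in m/s.
- bot.move_j(angles): joint-space move.
- bot.gripper_to(opening): finger opening in m; the grip force is fixed at half the most; returns when the fingers have stopped.
- bot.sleep(seconds).
- bot.inverse_kinematics(position, orientation): joint angles nearest the present ones, or None.
- bot.camera(name): name is "scene" or "side" or "wrist"; returns a dict with "color" (384x512x3 uint8, red, green, blue), "fx", "fy", "cx", "cy" (pixels), "camera_from_world" (4x4, takes a point from world to camera coordinates). Camera axes: x right, y up, looking along -z (the intrinsics and any distortion apply to the point x, -y, -z); pixel columns grow to the right and rows downward; lengths in m; the calibration is good to about 2 mm. The wrist camera is an equidistant fisheye: a pixel r from the principal point sees the ray r / f radians off the axis. A picture is of the moment at which its call begins. There is no depth.
A pose or a line that the arm cannot do raises bot.Unreachable and nothing moves.
- bot.hand_in(): hands the job in; it is judged then, once.
Trained networks look in a picture, given as the dict that the camera call returned (one of the last four; its "shot" number tells which), for a name from the list of things; names that differ only in an ending like _2 or _b are one class to them, and where a whole thing is asked for, a point or a joint stands for the part that bears it (a point fixed in the world has none). Each returns a list of dicts, best first, with "p" (0 to 1); they miss things now and then, are a little off and sometimes report something else, mostly with a low value. They report only what shows in the picture. A call takes as long as a camera call. They do not tell look-alikes from the thing itself.
- bot.outline_of(picture, target): "mask" (384x512 bool, what is visible of it) and "at" ([column, row] in pixels, amid what is visible of it).
- bot.spot_point(picture, target): "at" ([column, row] in pixels: a listed point, or the origin of a listed thing).
Readings, each from a call of its own:
- bot.get_time(): time.
- bot.get_qpos(): joint angles.
- bot.get_dq(): joint speeds.
- bot.get_tau(): joint torques, N m.
- bot.get_ee_pos(): TCP position.
- bot.get_tcp_rot(): TCP orientation.
- bot.get_contact_force(): force on the tool from outside, world axes, zero at the start.
- bot.get_torque(): the same for the moment, N m.
- bot.get_opening(): finger opening in m.
- bot.get_grasp_force(): force on a finger pad.
Only numpy, scipy, OpenCV 4.12 (cv2) and the standard library are available. Lean on these libraries where they do the work, as an engineer would, in place of code of your own. Each camera call takes 0.05 s, during which the arm holds its last target. There are 200 camera calls.

### The job

Set the fish tank's switch box for a water change: press the red-marked heater rocker off first, then the blue-marked circulation pump rocker off, and only then press the green-marked drain pump rocker on, so that neither heater nor pump ever runs dry. Leave the yellow-marked lamp switched on. Only press the rockers: nothing is to be picked up, and the jar, vial, beaker and magnet around the box stay standing where they are.

Things in the scene. Friction and masses are not known exactly. Their poses are not given: they have to be found in the camera images.
- console: grey steel switch box fixed to the bench, 136 (its x) x 406 (y) x 60 mm high, origin under its centre; its front (-x) faces the robot, turned up to 0.25 rad. On its lid four white 86 mm switch modules in a row along y, 92 mm apart, in any order, facing as the box does; each has a white rocker 54 mm (x) x 40 mm (y) and, on its far side, a coloured pictogram tab. Two conduits behind it
- heater_rocker (a joint): rocker of the tank heater switch (tab: red, heat waves), rad: 0 = off (half nearest the robot, marked with a ring, is down), 0.35 = on (far half, marked with a bar, is down). Pressing the raised half takes about 3 to 4 N; at 0.175 it snaps over, drops away under the finger and stays
- heater_off (a point): point on the surface of the near half (ring, press here to switch off) of the tank heater rocker, 18 mm from its pivot line, mid width; moves with the rocker: 78 mm above the bench while on, 72 mm once off
- pump_rocker (a joint): rocker of the circulation pump switch (tab: blue, a pump circle with a triangle), rad: 0 = off (half nearest the robot, marked with a ring, is down), 0.35 = on (far half, marked with a bar, is down). Pressing the raised half takes about 3 to 4 N; at 0.175 it snaps over, drops away under the finger and stays
- pump_off (a point): point on the surface of the near half (ring, press here to switch off) of the circulation pump rocker, 18 mm from its pivot line, mid width; moves with the rocker: 78 mm above the bench while on, 72 mm once off
- drain_rocker (a joint): rocker of the drain pump switch (tab: green, an arrow down to a line), rad: 0 = off (half nearest the robot, marked with a ring, is down), 0.35 = on (far half, marked with a bar, is down). Pressing the raised half takes about 3 to 4 N; at 0.175 it snaps over, drops away under the finger and stays
- drain_on (a point): point on the surface of the far half (bar, press here to switch on) of the drain pump rocker, 18 mm from its pivot line, mid width; moves with the rocker: 78 mm above the bench while off, 72 mm once on
- lamp_rocker (a joint): rocker of the tank lamp switch (tab: yellow, a sun), rad: 0 = off (half nearest the robot, marked with a ring, is down), 0.35 = on (far half, marked with a bar, is down). Pressing the raised half takes about 3 to 4 N; at 0.175 it snaps over, drops away under the finger and stays
- lamp_off (a point): point on the near half (ring) of the tank lamp rocker, 18 mm from its pivot line; 78 mm above the bench while on. Not to be pressed
- feed_jar: feed jar with orange lid, 60 mm across, 85 mm high, loose, standing in front of the box; origin under its centre
- vial: small amber specimen vial with blue cap, 28 mm across, 65 mm high, loose and easily tipped, standing in front of the box; origin under its centre
- beaker: clear plastic beaker, 64 mm across, 85 mm high, loose, standing behind the box; origin under its centre
- scraper: green and black glass-cleaning magnet, 75 x 40 x 42 mm, loose, lying beside the box; origin under its centre
There are look-alikes about, which are no part of the job. Leave any pink or purple look-alike of the scraper alone.

How it is judged:
On the way, in this order (a step that is already met when the one before it is completed fails the run):
1. heater switched off, circulation pump and lamp still on, drain pump still off (value of joint each of heater_rocker, drain_rocker below 0.05 rad and value of joint each of pump_rocker, lamp_rocker above 0.3 rad), for 0.2 s.
2. then circulation pump switched off, drain pump still off (value of joint each of heater_rocker, pump_rocker, drain_rocker below 0.05 rad and value of joint lamp_rocker above 0.3 rad), for 0.2 s.
3. then drain pump switched on (value of joint each of heater_rocker, pump_rocker below 0.05 rad and value of joint each of drain_rocker, lamp_rocker above 0.3 rad), for 0.2 s.
At the end, for the whole second after the job is handed in: heater and circulation pump rockers off (below 0.05 rad), drain pump and lamp rockers on (above 0.30 rad); jar, vial, beaker and magnet upright (within 0.15 rad), at rest and within 20 mm of where they started (all of step 3 and distance of each of feed_jar, vial, beaker, scraper from where it was at the start of the episode below 0.02 m and angle between each of feed_jar, vial, beaker, scraper's own z axis and vertical below 0.15 rad and linear speed of each of feed_jar, vial, beaker, scraper below 0.03 m/s); the robot touches nothing.
It fails at once if the circulation pump is switched off while the heater is still on (value of joint pump_rocker below 0.15 rad and value of joint heater_rocker above 0.2 rad).
It fails at once if the drain pump is switched on while the heater or the circulation pump is still on (value of joint drain_rocker above 0.2 rad and value of joint any of heater_rocker, pump_rocker above 0.2 rad).
It fails at once if the tank lamp is switched off (value of joint lamp_rocker below 0.15 rad).
It fails at once if the jar, vial, beaker or magnet is lifted (more than 8 mm) or shoved (more than 20 mm) (distance of any of feed_jar, vial, beaker, scraper from where it was at the start of the episode above 0.02 m or height (world z) of any of feed_jar, vial, beaker, scraper above 0.008 m).
It fails at once if the jar, vial, beaker or magnet is tipped over (angle between any of feed_jar, vial, beaker, scraper's own z axis and vertical above 0.35 rad).
It also fails if it takes over 45 s, if anything falls off the work surface, if the arm or the gripper's body presses on something with over 40 N, if the wrist force passes 120 N, or if a joint passes its speed limit or range.

## Working session

There is one attempt and no reset: what is moved stays moved. The work goes in short steps, each a Python script; the robot and the scene stay as the last script left them, time stands still between calls to the robot, and variables do not carry over. Pictures are saved under pics/ and viewed, at most 10 in all, crops included, and the job is handed in when it is done.

```bash
mkdir -p pics; cat > h.py <<'E'
import numpy as np, cv2
from station import bot
def ray(p,uv):
    T=np.array(p["camera_from_world"]);R=T[:3,:3];o=-R.T@T[:3,3]
    d=np.array([(uv[0]-p["cx"])/p["fx"],-(uv[1]-p["cy"])/p["fy"],-1.])
    return o,R.T@d
def at_z(p,uv,z):
    o,d=ray(p,uv);return o+d*(z-o[2])/d[2]
def proj(p,X):
    T=np.array(p["camera_from_world"]);c=T[:3,:3]@np.array(X)+T[:3,3]
    return p["cx"]+p["fx"]*c[0]/-c[2],p["cy"]-p["fy"]*c[1]/-c[2]
E
python3 - <<'E'
from h import *
Z=dict(heater_off=.078,pump_off=.078,drain_on=.078,lamp_off=.078,console=0,feed_jar=0,vial=0,beaker=0,scraper=0)
for n in("scene","side"):
    p=bot.camera(n);cv2.imwrite(f"pics/{n}0.png",cv2.resize(p["color"][:,:,::-1],(800,600),interpolation=cv2.INTER_CUBIC))
    for t,z in Z.items():
        for r in bot.spot_point(p,t)[:3]: print(n,t,round(r["p"],2),np.round(r["at"]),at_z(p,r["at"],z).round(3))
print(bot.get_tcp_rot(),bot.get_time())
E
```

```text
scene heater_off 0.48 [219. 168.] [ 0.5   -0.173  0.078]
scene pump_off 0.75 [284. 192.] [0.557 0.014 0.078]
scene drain_on 0.57 [244. 182.] [ 0.544 -0.091  0.078]
scene lamp_off 0.81 [322. 198.] [0.552 0.106 0.078]
scene console 0.83 [263. 210.] [ 0.549 -0.038  0.   ]
scene console 0.43 [246. 180.] [ 0.433 -0.117  0.   ]
scene feed_jar 0.83 [327. 202.] [0.465 0.122 0.   ]
scene vial 0.53 [241. 182.] [ 0.446 -0.126  0.   ]
scene beaker 0.83 [228. 269.] [ 0.759 -0.069  0.   ]
scene scraper 0.92 [180. 158.] [ 0.376 -0.35   0.   ]
scene scraper 0.9 [177. 180.] [ 0.488 -0.308  0.   ]
scene scraper 0.89 [142. 200.] [ 0.597 -0.362  0.   ]
side heater_off 0.71 [283. 184.] [ 0.507 -0.169  0.078]
side pump_off 0.53 [246. 221.] [0.547 0.01  0.078]
side pump_off 0.37 [249. 240.] [0.518 0.072 0.078]
side drain_on 0.74 [256. 197.] [ 0.556 -0.091  0.078]
side drain_on 0.46 [286. 185.] [ 0.499 -0.166  0.078]
side lamp_off 0.65 [223. 243.] [0.568 0.096 0.078]
side console 0.7 [249. 236.] [ 0.556 -0.03   0.   ]
side feed_jar 0.81 [264. 291.] [0.468 0.128 0.   ]
side vial 0.47 [309. 220.] [ 0.428 -0.141  0.   ]
side beaker 0.76 [185. 212.] [ 0.756 -0.074  0.   ]
side beaker 0.29 [285. 185.] [ 0.531 -0.294  0.   ]
side scraper 0.67 [304. 168.] [ 0.5   -0.418  0.   ]
side scraper 0.65 [343. 208.] [ 0.348 -0.22   0.   ]
side scraper 0.64 [338. 185.] [ 0.379 -0.338  0.   ]
[7.07092708e-01 7.07120853e-01 3.44822548e-05 2.46660208e-05] 1.0
```

View pics/scene0.png

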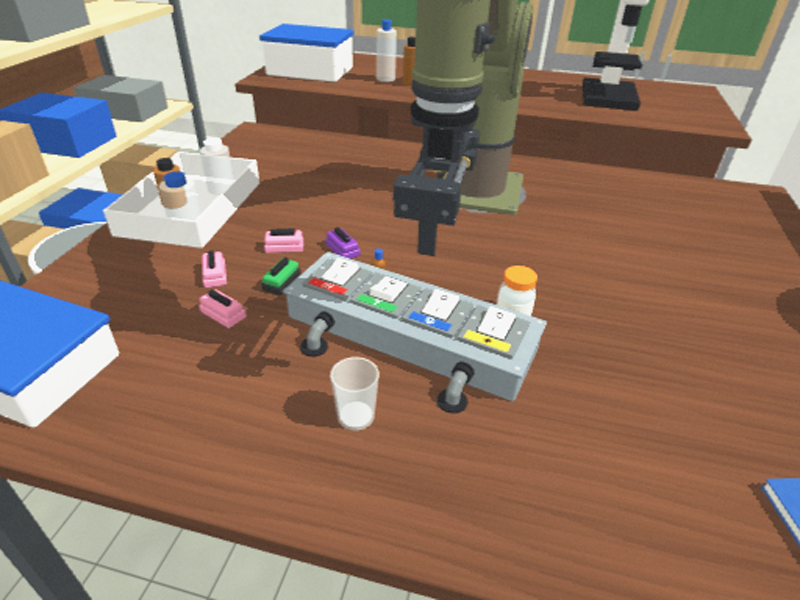

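View pics/side0.png

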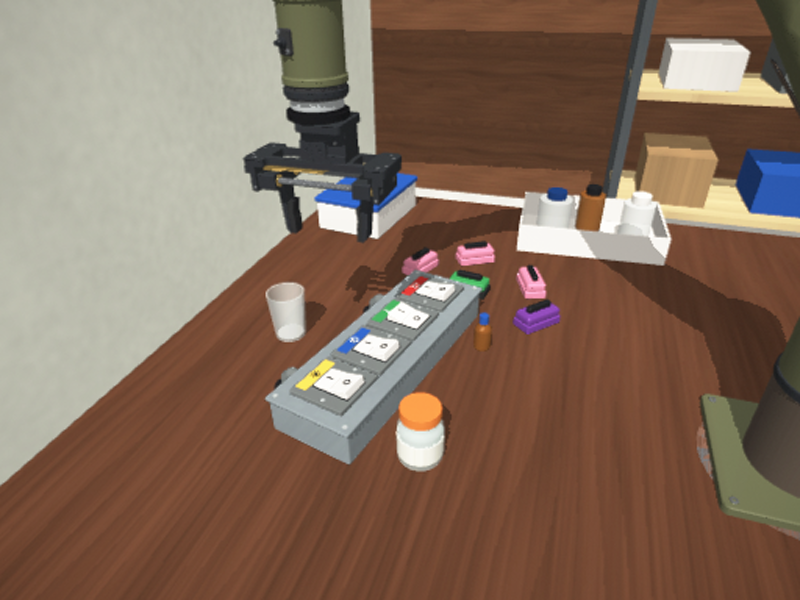

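The row from -y to +y is red heater, green drain, blue pump, yellow lamp. In the scene view the tabs are at about (327,287), (378,303), (430,320) and (487,341). The jar is in front of the yellow end and the vial in front of the red/green end. Next I'll fit the row with all three cameras.

```bash
cat > fit.py <<'E'
from h import *
from scipy.optimize import least_squares
L=dict(heater_off=(-.018,-.138),drain_on=(.018,-.046),pump_off=(-.018,.046),lamp_off=(-.018,.138))
def toW(q,l):
    c,s=np.cos(q[2]),np.sin(q[2]);return np.array([q[0]+c*l[0]-s*l[1],q[1]+s*l[0]+c*l[1]])
def wray(p,uv):
    T=np.array(p["camera_from_world"]);R=T[:3,:3];o=-R.T@T[:3,3]
    x,y=(uv[0]-p["cx"]),(uv[1]-p["cy"]);r=np.hypot(x,y);th=r/p["fx"]
    return o,R.T@np.array([np.sin(th)*x/r,-np.sin(th)*y/r,-np.cos(th)])
def measure(cams):
    M=[]
    for n in cams:
        p=bot.camera(n)
        for t in L:
            for r in bot.spot_point(p,t):
                o,d=(wray if n=="wrist" else ray)(p,r["at"]);X=o+d*(.078-o[2])/d[2]
                if r["p"]>.25:M.append((n,t,r["p"],X[:2],r["at"]))
    return M,p
def fit(M):
    f=lambda q:np.concatenate([r_[2]*(toW(q,L[r_[1]])-r_[3]) for r_ in M])
    return least_squares(f,[.55,-.04,-.25],loss="cauchy",f_scale=.003).x
E
python3 - <<'E'
from fit import *
M,p=measure(["scene","side","wrist"])
cv2.imwrite("pics/wrist0.png",cv2.resize(p["color"][:,:,::-1],(800,600),interpolation=cv2.INTER_CUBIC))
q=fit(M);print(q)
for m in M: print(m[0],m[1],round(m[2],2),np.round(m[4]),m[3].round(3),((m[3]-toW(q,L[m[1]]))*1e3).round(1))
for n in["scene","side","wrist"]: print(n,fit([m for m in M if m[0]==n]).round(4))
E
```

```text
[ 0.55326797 -0.03840556 -0.22212145]
scene heater_off 0.77 [216. 169.] [ 0.509 -0.179] [ 4.2 -9.6]
scene drain_on 0.69 [244. 184.] [ 0.551 -0.091] [-9.5 -3.8]
scene lamp_off 0.79 [323. 199.] [0.556 0.108] [-10.    7.8]
side heater_off 0.78 [283. 185.] [ 0.507 -0.164] [1.2 5.2]
side drain_on 0.81 [255. 197.] [ 0.559 -0.091] [-1.7 -4. ]
side drain_on 0.74 [304. 183.] [ 0.457 -0.193] [-103.3 -106.1]
side pump_off 0.69 [248. 223.] [0.54  0.017] [-5.7  6.7]
side lamp_off 0.86 [223. 242.] [0.569 0.094] [ 3.1 -6.2]
wrist heater_off 0.6 [164. 296.] [ 0.505 -0.172] [-0.1 -2.7]
wrist drain_on 0.73 [198. 242.] [ 0.56  -0.087] [-1.2  0.5]
wrist drain_on 0.27 [128. 239.] [ 0.47  -0.085] [-90.9   1.8]
wrist pump_off 0.95 [181. 161.] [0.547 0.011] [0.9 1. ]
wrist lamp_off 0.77 [196.  75.] [0.567 0.102] [0.7 1.5]
scene [ 0.5498 -0.0434 -0.1697]
side [ 0.5535 -0.0417 -0.2373]
wrist [ 0.5534 -0.0378 -0.2261]
```

View pics/wrist0.png

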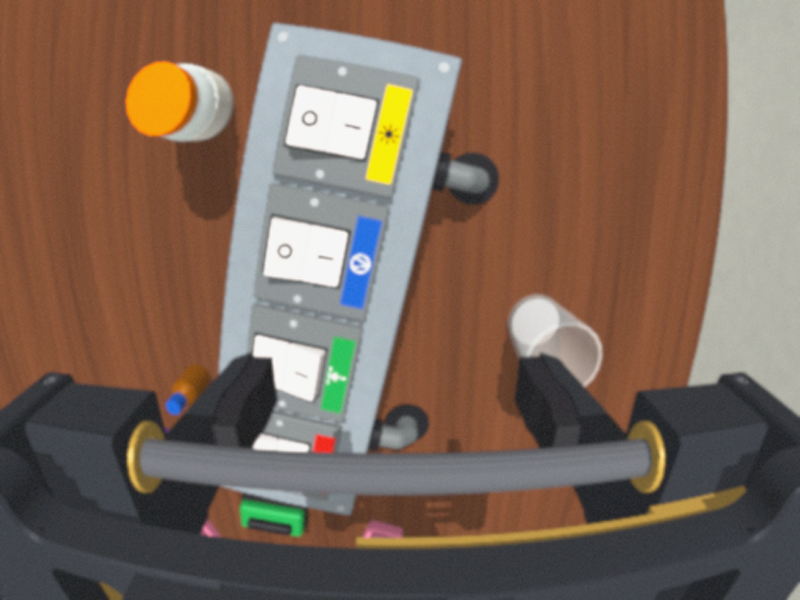

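The wrist fit is tight (about 2 mm), and its points sit on the rings and bars in the picture: pump ring at (285,251), lamp ring at (310,118). I'll press with shut fingers, closing line along the box's y, and start with the heater.

```bash
cat > press.py <<'E'
from fit import *
from scipy.spatial.transform import Rotation as Rn
Q=np.array([.5534,-.0380,-.226])
def ori(k=1):
    c,s=k*np.cos(Q[2]),k*np.sin(Q[2])
    return Rn.from_matrix(np.array([[c,s,0],[s,-c,0],[0,0,-1]])).as_quat()
def press(t,o,zmin=.0715):
    l=np.array(L[t]);l[0]*=19/18;x,y=toW(Q,l)
    bot.reach([x,y,.13],o);bot.movel([x,y,.084],v=.1)
    f0=np.array(bot.get_contact_force());log=[]
    for z in np.arange(.081,zmin-1e-4,-.0012):
        bot.movel([x,y,z],v=.03);f=(np.array(bot.get_contact_force())-f0)[2];log.append((round(bot.get_ee_pos()[2]*1e3,1),round(f,1)))
        if f>15:break
    print(t,log);bot.movel([x,y,.13],v=.15);print(bot.get_time())
E
python3 - <<'E'
from press import *
x,y=toW(Q,L["heater_off"]);cur=bot.get_qpos()
J=[(bot.inverse_kinematics([x,y,.13],ori(k)),k) for k in(1,-1)]
J=[j for j in J if j[0] is not None];print([(np.round(a,2),k) for a,k in J])
k=min(J,key=lambda j:np.abs(np.array(j[0])-cur).max())[1];print("k",k)
bot.gripper_to(0)
press("heater_off",ori(k))
p=bot.camera("side");cv2.imwrite("pics/side1.png",cv2.resize(p["color"][150:280,160:330,::-1],(785,600),interpolation=cv2.INTER_CUBIC))
E
```

```text
[(array([ 0.12,  0.75,  0.19,  1.95, -0.29,  0.47, -1.27]), 1), (array([ 0.53,  0.77, -0.49,  1.93,  0.62,  0.59,  0.97]), -1)]
k 1
heater_off [(np.float64(81.3), np.float64(0.5)), (np.float64(80.1), np.float64(3.7)), (np.float64(78.5), np.float64(1.8)), (np.float64(77.3), np.float64(1.0)), (np.float64(76.1), np.float64(0.6)), (np.float64(74.9), np.float64(-0.2)), (np.float64(73.8), np.float64(0.4)), (np.float64(73.5), np.float64(9.8)), (np.float64(73.3), np.float64(19.6))]
7.4417
```

View pics/side1.png

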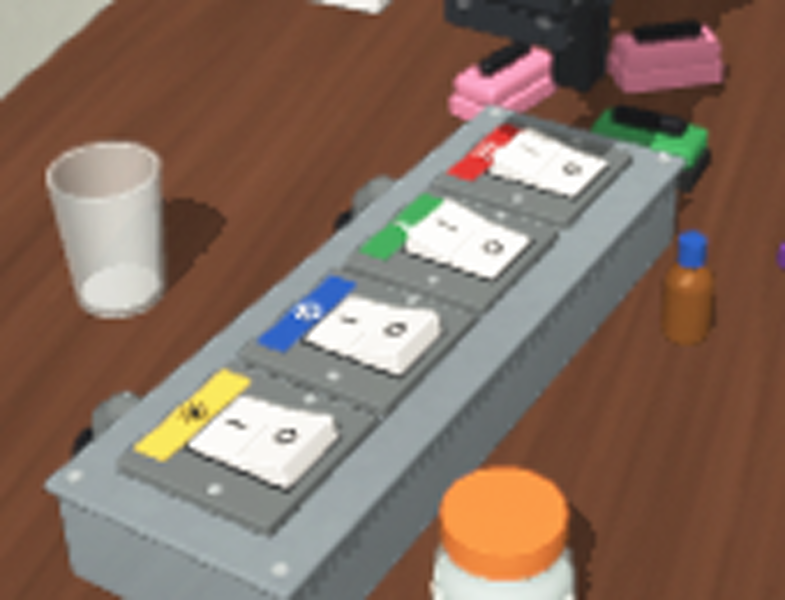

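The heater rocker (crop pixel (548,160)) now has its near half down, like the drain one at (465,238). Blue and yellow are still on, and nothing else has moved. Next are the pump and then the drain, with the drain press conditional on the pump having snapped.

```bash
python3 - <<'E'
from press import *
press("pump_off",ori(1))
p=bot.camera("side");cv2.imwrite("pics/side2.png",cv2.resize(p["color"][150:280,160:330,::-1],(785,600),interpolation=cv2.INTER_CUBIC))
E
```

```text
pump_off [(np.float64(81.3), np.float64(0.5)), (np.float64(80.1), np.float64(3.1)), (np.float64(78.5), np.float64(2.3)), (np.float64(77.2), np.float64(0.1)), (np.float64(76.1), np.float64(0.1)), (np.float64(74.9), np.float64(0.4)), (np.float64(73.9), np.float64(0.2)), (np.float64(73.6), np.float64(10.3)), (np.float64(73.4), np.float64(19.6))]
11.6583
```

View pics/side2.png

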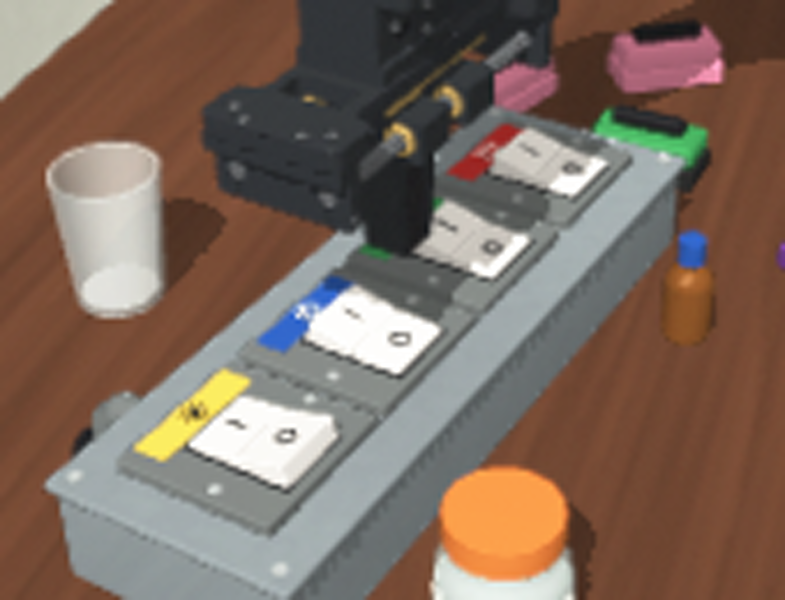

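The pump rocker at (375,330) now has its near half down. Heater and drain are still off, and the lamp is still on.

```bash
python3 - <<'E'
from press import *
press("drain_on",ori(1))
e=bot.get_ee_pos();bot.movel([e[0],e[1],.26],v=.15)
p=bot.camera("side");cv2.imwrite("pics/side3.png",cv2.resize(p["color"][150:280,160:330,::-1],(785,600),interpolation=cv2.INTER_CUBIC))
E
```

```text
drain_on [(np.float64(81.3), np.float64(0.5)), (np.float64(80.2), np.float64(2.4)), (np.float64(78.7), np.float64(1.0)), (np.float64(76.9), np.float64(-0.9)), (np.float64(75.9), np.float64(-0.3)), (np.float64(74.9), np.float64(0.1)), (np.float64(73.7), np.float64(-0.2)), (np.float64(73.2), np.float64(5.5)), (np.float64(73.0), np.float64(14.2))]
15.5917
```

View pics/side3.png

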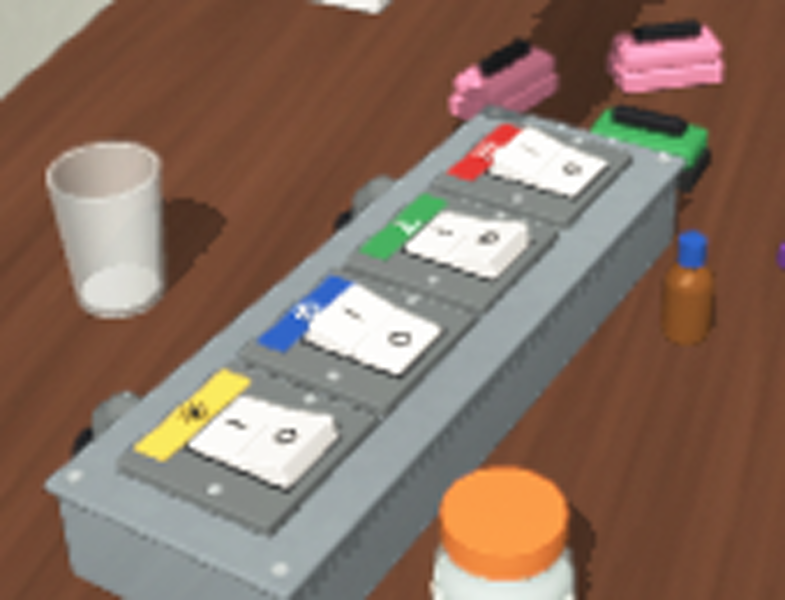

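The drain rocker at (465,240) is now on (far half down). Red and blue are off, yellow is on, and the loose things haven't moved.

```bash
python3 -c "
from station import bot
print(bot.hand_in())"
```

```text
the job is handed in; nothing more can be done
None
```

I pressed the heater off, then the circulation pump off, then the drain pump on; in the last picture the lamp is still on and the jar, vial, beaker and magnet are where they stood; the job is handed in, but no verdict came back.

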